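Set a metering pump's stroke dial five clicks up from its stop

ROBOT

A 6-joint arm with a two-finger parallel gripper is mounted at the origin on the work surface. World frame = base frame: x ahead of the robot, y to its left, z up, the work surface at z = 0. Lengths are in mm, angles in rad, forces in N, time in s.
With the tool pointing down it reaches from about 375 to 975 mm from the base axis. Payload 3.8 kg.
Tool frame: the origin (TCP) lies at the very end of the fingers, on their centre line; the grasp point (between the pads) lies 19 mm behind it; z points along the fingers, y is the direction in which the jaws open and shut (so a half turn about z gives the same grasp; the last joint's range is limited). The gripper opens to 85 mm and grips with 20 to 120 N. Pads are 22 mm wide; open, the fingers measure 114 mm over their backs; the gripper's body (76 mm by 85 mm) begins 54 mm behind the grasp point. The pads swing forward as they close: fully open they stand 13 mm farther back than shut.
Start: joints at [1.132, 0.264, 1.604, -0, 1.274, -0.037], TCP at [263.973, 621.238, 231.28] pointing down, gripper open.
Joint ranges: [-2.63, 2.63], [-0.94, 2.18], [0.31, 2.57], [-1.31, 4.45], [0, 2.66], [-2.55, 2.55]. Speed limits (rad/s): [2.57, 2.57, 3.14, 3.14, 3.14, 3.14].

INTERFACE

Orientations are given as a unit quaternion [x, y, z, w].
In Python, from cell import readout, viewer, close_job gives the robot as it stands.
- The arm moves only by the tool move_arm, never from a script. Its argument "rows" is a list of rows, each an object with "xyz": the shift along the world's x, y, z in cm, a list of three; "twist": the turn, a rotation vector about the world's x, y, z in rad, a list of three; "hand": the opening, from 0 (shut) to 1 (fully open). In form: [{"xyz": [tx, ty, tz], "twist": [rx, ry, rz], "hand": hand}, ...]. A call has exactly 8 rows; each row is the pose to reach, as a shift and turn from the pose commanded when the call began; what a row does not reach only later rows make up. A row lasts 1/8 s, in which the tool goes at most 62.5 mm and 10.7 degrees, less where a joint would pass 70% of its speed; a pose out of reach is approached as far as the arm can. A call with a gripper value outside its range is refused whole. The fingers move at their own pace and stop on an object; "force" is the grip in N (left out, the last holds). Time passes only in rows, so rows that repeat a pose let the fingers close, or fill a call up. It gives the time, the measured TCP pose, the force and the opening at its end, in the units of the state.
- readout.get_obs(): the state, without advancing time (a new reading comes with each control period).
- viewer.camera(name): name is "scene" or "top"; returns a dict with "color" (420x560x3 uint8, red, green, blue), "fx", "fy", "cx", "cy" (pixels), "pose" (4x4, takes a point from camera to world coordinates). Camera axes: x right, y down, z forward; pixel columns grow to the right and rows downward; lengths in mm; the calibration is good to about 2 mm. A picture is of the moment at which its call begins. There is no depth.
- close_job(): hands the job in, once; it reports no verdict.
Trained networks look in a picture, given as the dict that the camera call returned (one of the last four; its "shot" number tells which), for a name from the list of things; names that differ only in an ending like _2 or _b are one class to them, and where a whole thing is asked for, a point or a joint stands for the part that bears it (a point fixed in the world has none). Each returns a list of dicts, best first, with "score" (0 to 1); they miss things now and then, are a little off and sometimes report something else, mostly with a low value. They report only what shows in the picture. A call takes as long as a camera call.
- viewer.regions_of(picture, target): "region" (420x560 bool, what is visible of it) and "location" ([column, row] in pixels, amid what is visible of it).
- viewer.place_of(picture, target): "location" ([column, row] in pixels: a listed point, or the origin of a listed thing).
The state is a dict: "time": time; "joints": joint angles; "joint_vel": joint speeds; "joint_torque": joint torques, N m; "ee_pos": TCP position; "tcp_rot": TCP orientation; "contact_force": force on the tool from outside, world axes, zero at the start; "ft_torque": the same for the moment, N m; "gripper_width": finger opening in mm.
Only numpy, scipy, OpenCV 4.12 (cv2) and the standard library are available. Lean on these libraries where they do the work, as an engineer would, in place of code of your own. Each camera call takes 0.05 s, during which the arm holds its last target.

TASK

On the metering pump with the single large pump head, turn the stroke dial anticlockwise (seen from above) all the way to its end stop, then clockwise exactly five clicks, and let go of it. The dial's grip slips on its shaft at the stop, so feel for the stop and count the clicks. Leave the two-head pump's setting as it is and do not shove or tip over the other things on the bench.

Things in the scene. Friction and masses are not known exactly. Their poses are not given: they have to be found in the camera images.
- pump: the metering pump with ONE large round steel pump head (72 mm diameter) on its +x end: a white box 200 mm (x) by 150 mm (y) by 90 mm high, fixed to the bench; origin at the centre of its underside, z up. The head sticks out 30 mm
- dial_grip (a point): centre of the grip of the stroke dial on top of the one-head pump: an upright grey bar 70 mm long, 16 mm wide, 32 mm high across a round skirt 72 mm in diameter. On the dial's vertical turning axis at mid height of the bar, 16 mm under its top and 16 mm above the skirt; x along the bar, z up. 123 mm above the table, 20 mm from the pump's centre towards its -x. 
- dial_seat (a point): centre of the dial's fixed seat on the one-head pump, on the turning axis 96 mm above the table. In it an inner shaft with a ball detent: 15 clicks a turn, 24 degrees each, 9 clicks between two end stops; the anticlockwise stop (from above) is click 0. Getting over a click takes about 0.15 N m; let go, the dial snaps into the nearest click
- dial_top (a point): top middle of the dial's bar. The bar drives the shaft through a slip clutch that gives at 0.6 to 1.2 N m: pushed on against an end stop the bar keeps turning under that steady torque with no more clicks, without harm. So the bar's direction does not tell the setting, but away from the stops bar and shaft turn together
- pin_tip (a point): top of the small brass stroke pin (6 x 3 x 8 mm) in a slot on the one-head pump's top, 98 mm above the table, 82 mm from the pump's centre towards its -x. It follows the shaft: its y in the pump's frame is -3 mm at click 0 and grows by only 0.8 mm a click, so one reading of it does not tell the click
- twin: the other metering pump, the same but with TWO smaller pump heads (52 mm diameter) side by side on its +x end; origin at the centre of its underside. To be left alone
- twindial_grip (a point): centre of the grip of the stroke dial on top of the two-head pump: an upright grey bar 70 mm long, 16 mm wide, 32 mm high across a round skirt 72 mm in diameter. On the dial's vertical turning axis at mid height of the bar, 16 mm under its top and 16 mm above the skirt; x along the bar, z up. 123 mm above the table, 20 mm from the pump's centre towards its -x. Built as the other dial. To be left alone
- twinpin_tip (a point): top of the two-head pump's stroke pin, placed as on the other pump; shows that its setting is kept
- solvent: capped glass bottle, 64 mm diameter, 150 mm high, often between the pumps; origin at its underside; a bystander
- beaker: open glass beaker, 70 mm wide, 90 mm high; origin at its underside; a bystander
- jar: brown glass jar, 60 mm diameter, 70 mm high; origin at its underside; a bystander
- column: steel tube 178 mm long, 22 mm thick, lying along its x; origin at its underside below the middle; a bystander
- wrench: steel wrench 170 mm long lying along its x; a bystander
- viltray: white divided tray 120 x 160 x 40 mm; origin at its underside; a bystander
- dish: white bowl 90 mm wide, 30 mm high; origin at its underside; a bystander

How it is judged (in metres and radians):
On the way, in this order (a step that is already met when the one before it is completed fails the run):
1. the one-head pump's dial is wound back to its anticlockwise stop (click 0) (y of pin_tip in the frame of pump below -0.00272 m), for 0.1 s.
2. the one-head pump's dial is on click five (y of pin_tip in the frame of pump between 0.00072 and 0.00128 m), for 0.2 s.
At the end, for the whole second after the job is handed in: the one-head pump's dial rests on click five from its anticlockwise stop (within 0.35 of a click: stroke pin at y = +1.0 mm in the pump's frame, +-0.28 mm), let go; the two-head pump is still on its starting click (its pin within 0.4 mm of its start) (all of step 2 and contact force between the fingers and pump below 0.1 N and distance of twinpin_tip from where it was at the start of the episode below 0.0004 m); the robot touches nothing.
It fails at once if the two-head pump's setting is changed by a click (distance of twinpin_tip from where it was at the start of the episode above 0.0007 m).
It fails at once if a bystander is shoved more than 40 mm or tipped over (distance of any of solvent, beaker, jar, column, wrench, viltray, dish from where it was at the start of the episode above 0.04 m or angle between any of solvent, beaker, jar, column, wrench, viltray, dish's own z axis and vertical above 0.6 rad).
It also fails if it takes over 72 s, if anything falls off the work surface, if the arm or the gripper's body presses on something with over 40 N, if the wrist force passes 120 N, or if a joint passes its speed limit or range.

## Working session

There is one attempt and no reset: what is moved stays moved. The work goes in short steps, Python scripts to look and compute and a tool call to move; the robot and the scene stay as the last step left them, time stands still between calls to the robot, and variables do not carry over. Pictures are saved under pics/ and viewed, and the job is handed in when it is done.

Besides the shell and the picture viewer there is one more tool, called after ">>>" by a JSON object that holds its "fn" and its "kwargs". move_arm: Moves the arm, as the interface text tells. Its arguments: {"type":"object","properties":{"rows":{"type":"array"},"force":{"type":"number"}},"required":["rows"]}

```bash
ls; mkdir -p pics; python3 - <<'E'
from cell import readout, viewer
import cv2, json
o=readout.get_obs(); print(o)
for n in ("scene","top"):
    p=viewer.camera(n); cv2.imwrite(f"pics/{n}0.png",p["color"][:,:,::-1]); print(n,p["fx"],p["cx"],p["cy"],p["pose"],p["shot"])
    for t in ("pump","dial_grip","dial_top","pin_tip","dial_seat","twin","twindial_grip","twinpin_tip","solvent","beaker","jar"):
        r=viewer.place_of(p,t); print(t,[(q["location"],round(q["score"],2)) for q in r[:3]])
E
```

```text
pics
{'time': 0.0, 'joints': array([ 1.13205866e+00,  2.64736557e-01,  1.60539899e+00, -2.10927609e-06,
        1.27366613e+00, -3.69126918e-02]), 'joint_vel': array([ 4.40605743e-04, -6.60639445e-05, -1.58295919e-03, -1.24868326e-04,
       -6.35172892e-04,  4.45815385e-04]), 'joint_torque': array([ 1.82882254e-04, -5.15091920e+01, -3.67327166e+01,  2.57983438e-04,
        1.26621936e-02,  1.58840322e-05]), 'ee_pos': array([263.69076066, 620.56823668, 229.9596949 ]), 'tcp_rot': array([ 1.99563122e-01,  9.79884351e-01, -1.07365700e-03, -2.59230989e-04]), 'contact_force': array([ 0.33448267,  0.97670293, -0.28908939]), 'ft_torque': array([-0.03011598, -0.00056963, -0.00300101]), 'gripper_width': 85.35435636776732}
scene 453.49185578475726 285.6304897743081 208.9382351853632 [[-6.26299712e-01  5.72241490e-01 -5.29422656e-01  1.10729051e+03]
 [ 7.79519963e-01  4.51096948e-01 -4.34580454e-01  4.70998532e+02]
 [-9.86402232e-03 -6.84873142e-01 -7.28595554e-01  8.89737839e+02]
 [ 0.00000000e+00  0.00000000e+00  0.00000000e+00  1.00000000e+00]] 1
pump [([228.5, 200.6], 0.79)]
dial_grip [([22
[... 417 characters left out ...]
517e-02 -9.86715496e-01  1.60788685e-01  3.63087233e+02]
 [-9.99717955e-01  2.37210979e-02  1.14917557e-03 -2.03666127e+00]
 [-4.94799349e-03 -1.60716643e-01 -9.86988185e-01  1.33163780e+03]
 [ 0.00000000e+00  0.00000000e+00  0.00000000e+00  1.00000000e+00]] 2
pump [([347.6, 221.3], 0.75)]
dial_grip [([361.3, 224.7], 0.69), ([295.3, 144.3], 0.4)]
dial_top [([357.8, 219.2], 0.69)]
pin_tip [([265.1, 148.2], 0.56)]
dial_seat [([358.7, 222.9], 0.96)]
twin [([207.8, 210.8], 0.97), ([279.8, 195.3], 0.19)]
twindial_grip [([201.8, 210.5], 0.87)]
twinpin_tip []
solvent [([279.0, 195.0], 0.74), ([360.7, 218.4], 0.55)]
beaker [([268.7, 146.5], 0.89), ([359.9, 220.1], 0.54)]
jar [([135.7, 258.2], 0.93)]
```

View pics/scene0.png

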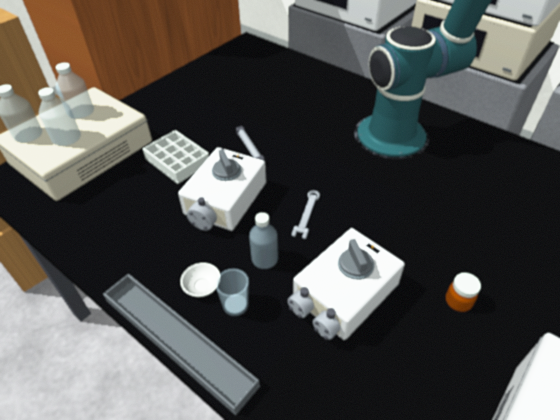

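View pics/top0.png

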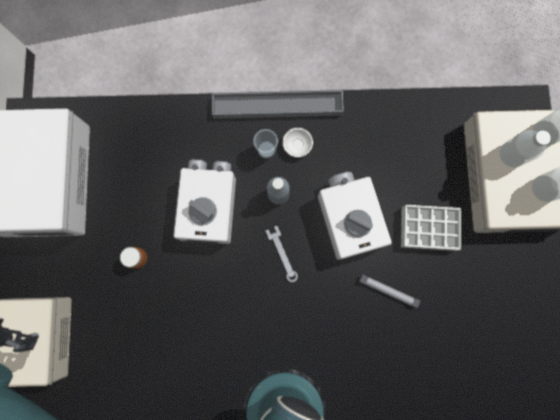

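The top view shows the one-head pump (head at (342,180), dial at (358,222), slot at (365,244)) and the two-head pump on the left with its dial at (203,210). I'll localise it more closely.

```bash
cat > h.py <<'E'
import numpy as np
def at_z(p,uv,z):
    T=np.array(p["pose"]); d=T[:3,:3]@np.array([(uv[0]-p["cx"])/p["fx"],(uv[1]-p["cy"])/p["fy"],1.]); o=T[:3,3]
    return o+d*(z-o[2])/d[2]
def proj(p,X):
    T=np.array(p["pose"]); c=T[:3,:3].T@(np.array(X)-T[:3,3]); return np.array([p["fx"]*c[0]/c[2]+p["cx"],p["fy"]*c[1]/c[2]+p["cy"]])
def tri(ps,uvs):
    A=[];b=[]
    for p,uv in zip(ps,uvs):
        T=np.array(p["pose"]); d=T[:3,:3]@np.array([(uv[0]-p["cx"])/p["fx"],(uv[1]-p["cy"])/p["fy"],1.]); d/=np.linalg.norm(d)
        P=np.eye(3)-np.outer(d,d); A.append(P); b.append(P@T[:3,3])
    return np.linalg.solve(sum(A),sum(b))
E
python3 - <<'E'
from cell import readout, viewer
from h import *
import cv2, pickle
t=viewer.camera("top"); s=viewer.camera("scene")
pickle.dump((t,s),open("shots0.pkl","wb"))
for nm,z in (("dial_grip",123),("dial_top",139),("dial_seat",96),("pin_tip",98),("pump",0)):
    for p,l in((t,"top"),(s,"scene")):
        for q in viewer.place_of(p,nm)[:2]: print(nm,l,np.round(q["location"],1),round(q["score"],2),at_z(p,q["location"],z).round(1))
for p,l in((t,"top"),(s,"scene")):
    r=viewer.regions_of(p,"pump")
    m=r[0]["region"]; print(l,m.sum(),r[0]["score"])
    np.save(f"m_{l}.npy",m)
    for nm in ("dial_grip","dial_top"):
        r=viewer.regions_of(p,nm)
        if r: np.save(f"m_{l}_{nm}.npy",r[0]["region"]); print(nm,r[0]["region"].sum(),r[0]["location"],r[0]["score"])
c=t["color"][170:265,310:400,::-1]; cv2.imwrite("pics/topz.png",cv2.resize(c,None,fx=6,fy=6,interpolation=cv2.INTER_CUBIC))
c=s["color"][140:235,170:275,::-1]; cv2.imwrite("pics/scz.png",cv2.resize(c,None,fx=6,fy=6,interpolation=cv2.INTER_CUBIC))
E
```

```text
dial_grip top [361.1 220.6] 0.57 [ 517.4 -221.   123. ]
dial_grip scene [224.6 159.5] 0.76 [ 511.  -220.6  123. ]
dial_grip scene [248.8 150.9] 0.45 [ 446.4 -194.5  123. ]
dial_top top [362.2 223.6] 0.84 [ 507.3 -220.6  139. ]
dial_top scene [226.6 154.9] 0.73 [ 507.3 -214.7  139. ]
dial_seat top [356.2 222.6] 0.7 [ 515.6 -212.1   96. ]
dial_seat scene [224.2 169.1] 0.9 [ 518.5 -218.9   96. ]
pump top [349.8 222.2] 0.94 [ 529.1 -209.4    0. ]
pump scene [226.9 199.4] 0.88 [ 532.8 -209.2    0. ]
top 4238 0.57
dial_grip 535 [361.6, 225.9] 0.71
dial_top 514 [359.0, 223.5] 0.94
scene 4814 0.59
dial_grip 492 [223.2, 163.7] 0.72
dial_top 479 [227.8, 165.7] 0.92
```

View pics/topz.png

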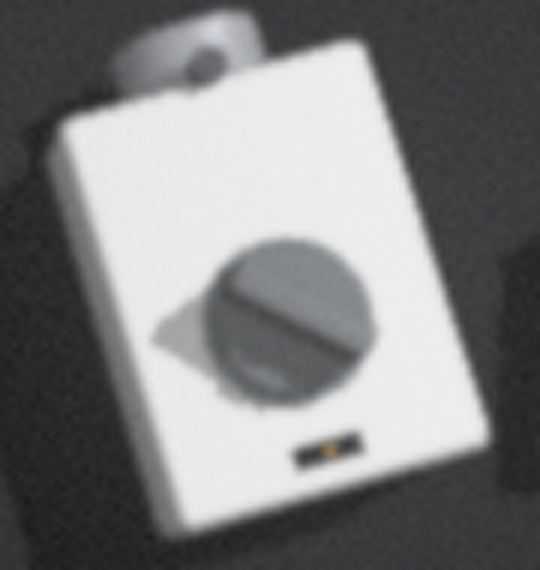

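View pics/scz.png

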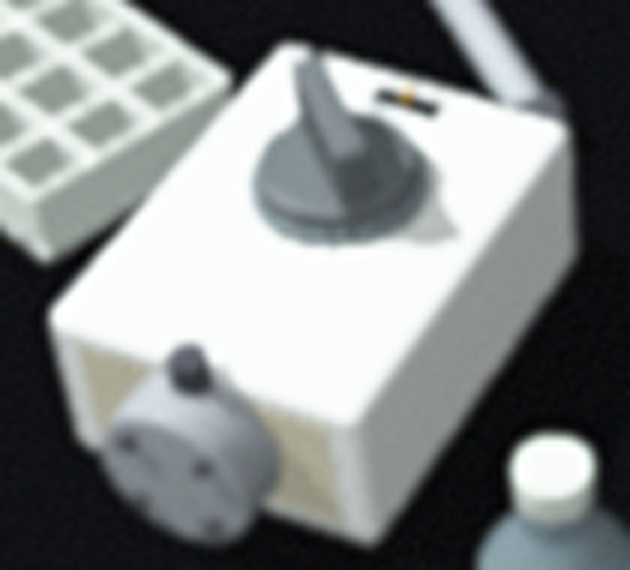

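```bash
cat > ov.py <<'E'
from h import *
import cv2, pickle
from scipy.optimize import least_squares
t,s=pickle.load(open("shots0.pkl","rb"))
tz=np.array([[66,122],[362,42],[490,440],[187,530]])/6+[309.6,169.6]
sz=np.array([[290,45],[570,130],[350,428],[48,322]])/6+[169.6,139.6]
wt=np.array([at_z(t,u,90)[:2] for u in tz]); ws=np.array([at_z(s,u,90)[:2] for u in sz])
print(wt.round(1)); print(ws.round(1))
def fit(w,loc):
    f=lambda p:((np.array([[np.cos(p[2]),-np.sin(p[2])],[np.sin(p[2]),np.cos(p[2])]])@np.array(loc).T).T+p[:2]-w).ravel()
    r=least_squares(f,[530,-210,0.2]); return r.x,r.fun
# top order: (+x,+y),(+x,-y),(-x,-y),(-x,+y);  scene: (-x,-y),(-x,+y),(+x,+y),(+x,-y)
print(fit(wt,[[100,75],[100,-75],[-100,-75],[-100,75]]))
print(fit(ws,[[-100,-75],[-100,75],[100,75],[100,-75]]))
E
python3 ov.py
```

```text
[[ 611.2 -117.8]
 [ 646.1 -258.4]
 [ 457.7 -306.7]
 [ 419.9 -165.9]]
[[ 458.7 -301.9]
 [ 424.1 -160.5]
 [ 617.6 -111.3]
 [ 652.  -252.8]]
(array([ 5.33715587e+02, -2.12206521e+02,  2.50093598e-01]), array([ 0.87582631,  3.03681138,  3.03117645, -1.70416749, -2.29967998,
       -2.90620432, -1.60732277,  1.57356043]))
(array([ 5.38085823e+02, -2.06633271e+02,  2.45560054e-01]), array([ 0.61727294, -1.80187028, -1.23398618,  2.35357739, -0.7286979 ,
        1.72033849,  1.34541115, -2.2720456 ]))
```

```bash
cat > bar.py <<'E'
from h import *
import cv2, pickle,sys
t,s=pickle.load(open("shots0.pkl","rb"))
C={'t':(514.2,-217.1),'s':(518.7,-211.5)}
def bar(p,c,a):
    R=np.array([[np.cos(a),-np.sin(a)],[np.sin(a),np.cos(a)]])
    out=[]
    for z in(107,139):
        q=[proj(p,[*(R@np.array(l)+c),z]) for l in([35,8],[35,-8],[-35,-8],[-35,8])]; out.append(np.array(q))
    return out
def draw(p,c,a,x0,y0,x1,y1,k):
    im=cv2.resize(p["color"][y0:y1,x0:x1,::-1],None,fx=k,fy=k,interpolation=cv2.INTER_CUBIC)
    f=lambda q:np.int32(np.round((q+0.5-[x0,y0])*k))
    b=bar(p,np.array(c),a)
    cv2.polylines(im,[f(b[1])],True,(0,0,255),1); cv2.polylines(im,[f(b[0])],True,(0,255,0),1)
    th=np.linspace(0,2*np.pi,40); cv2.polylines(im,[f(np.array([proj(p,[c[0]+36*np.cos(x),c[1]+36*np.sin(x),107]) for x in th]))],True,(255,0,0),1)
    return im
ims=[]
for d in map(float,sys.argv[1:]):
    a=np.radians(d)
    A=draw(t,C['t'],a,335,198,382,248,5); B=draw(s,C['s'],a,205,140,252,190,5)
    ims.append(np.vstack([A,B]))
cv2.imwrite("pics/"+"bar"+"_".join(sys.argv[1:])+".png",np.hstack(ims))
E
python3 bar.py 20 40 60
```

```text
(no output)
```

View pics/bar20_40_60.png

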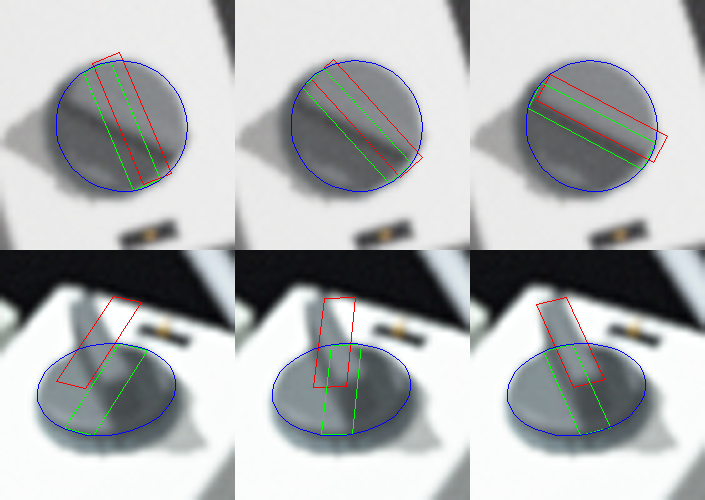

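```bash
sed -i "s/^C=.*/C={'t':(513.2,-213.5),'s':(518.5,-215.5)}/" bar.py; python3 bar.py 57 62 67
```

```text
(no output)
```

View pics/bar57_62_67.png

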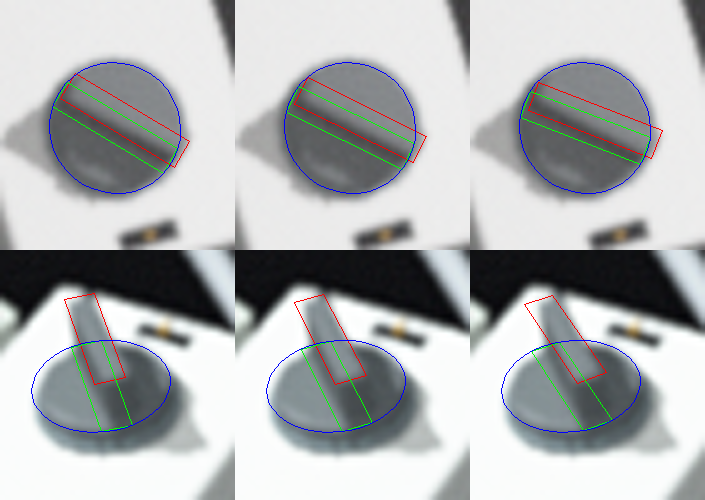

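>>> {"fn": "move_arm", "kwargs": {"rows": [{"xyz": [1.6,-5.2,0],"twist": [0,0,-0.1],"hand": 1},{"xyz": [3.2,-10.4,0],"twist": [0,0,-0.2],"hand": 1},{"xyz": [4.8,-15.6,0],"twist": [0,0,-0.3],"hand": 1},{"xyz": [6.4,-20.8,0],"twist": [0,0,-0.41],"hand": 1},{"xyz": [8.0,-26.0,0],"twist": [0,0,-0.52],"hand": 1},{"xyz": [9.6,-31.2,0],"twist": [0,0,-0.63],"hand": 1},{"xyz": [11.2,-36.5,0],"twist": [0,0,-0.74],"hand": 1},{"xyz": [12.6,-41.8,0],"twist": [0,0,-0.85],"hand": 1}]}}

```text
time: 3.1
ee_pos: [390.4, 201.6, 231.7]
tcp_rot: [0.587, 0.809, 0.001, 0.0]
contact_force: [0.7, -0.0, -0.4]
gripper_width: 85.4
```

>>> {"fn": "move_arm", "kwargs": {"rows": [{"xyz": [1.6,-5.2,0],"twist": [0,0,-0.1],"hand": 1},{"xyz": [3.2,-10.4,0],"twist": [0,0,-0.2],"hand": 1},{"xyz": [4.8,-15.6,0],"twist": [0,0,-0.3],"hand": 1},{"xyz": [6.4,-20.8,0],"twist": [0,0,-0.41],"hand": 1},{"xyz": [8.0,-26.0,0],"twist": [0,0,-0.52],"hand": 1},{"xyz": [9.6,-31.2,0],"twist": [0,0,-0.63],"hand": 1},{"xyz": [11.4,-37.0,-1],"twist": [0,0,-0.74],"hand": 1},{"xyz": [12.6,-41.8,-3],"twist": [0,0,-0.84],"hand": 1}]}}

```text
time: 4.1
ee_pos: [517.5, -217.6, 202.5]
tcp_rot: [0.866, 0.499, 0.001, 0.002]
contact_force: [0.5, 0.3, -0.2]
gripper_width: 85.9
```

```bash
python3 - <<'E'
from cell import readout, viewer
from h import *
import cv2
s=viewer.camera("scene");t=viewer.camera("top"); o=readout.get_obs(); print(o)
cv2.imwrite("pics/s1.png",cv2.resize(s["color"][90:240,150:350,::-1],None,fx=4,fy=4,interpolation=cv2.INTER_CUBIC))
cv2.imwrite("pics/t1.png",cv2.resize(t["color"][140:290,270:470,::-1],None,fx=4,fy=4,interpolation=cv2.INTER_CUBIC))
print(proj(s,o["ee_pos"]),proj(t,o["ee_pos"]))
E
```

```text
{'time': 4.2, 'joints': array([-4.44735209e-01,  7.19242105e-02,  1.88767949e+00, -1.58317920e-03,
        1.18458651e+00,  8.23863224e-02]), 'joint_vel': array([ 0.05344653, -0.0475545 ,  0.02741736,  0.04375413,  0.05950917,
       -0.01635149]), 'joint_torque': array([ -1.18388414, -39.28342581, -37.3915565 ,  -0.30313893,
        -0.57785042,   0.12430158]), 'ee_pos': array([ 515.38657195, -218.6037101 ,  198.84433155]), 'tcp_rot': array([ 8.66754639e-01,  4.98732566e-01, -1.34099766e-03, -6.52445013e-04]), 'contact_force': array([-0.75418618,  0.31277738, -0.91017058]), 'ft_torque': array([ 0.07214903,  0.00125684, -0.04308458]), 'gripper_width': 85.21652141075931}
[220.62518594 137.19796529] [365.42076792 217.50768106]
```

View pics/s1.png

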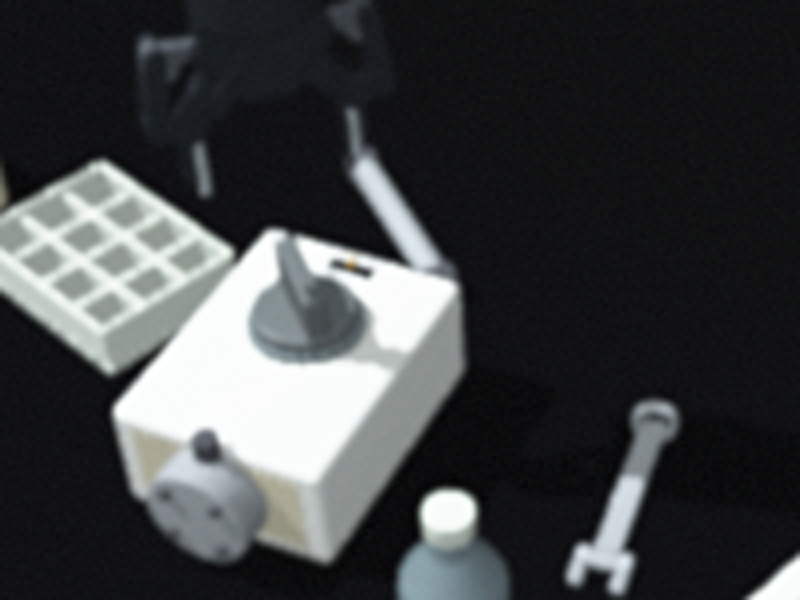

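View pics/t1.png

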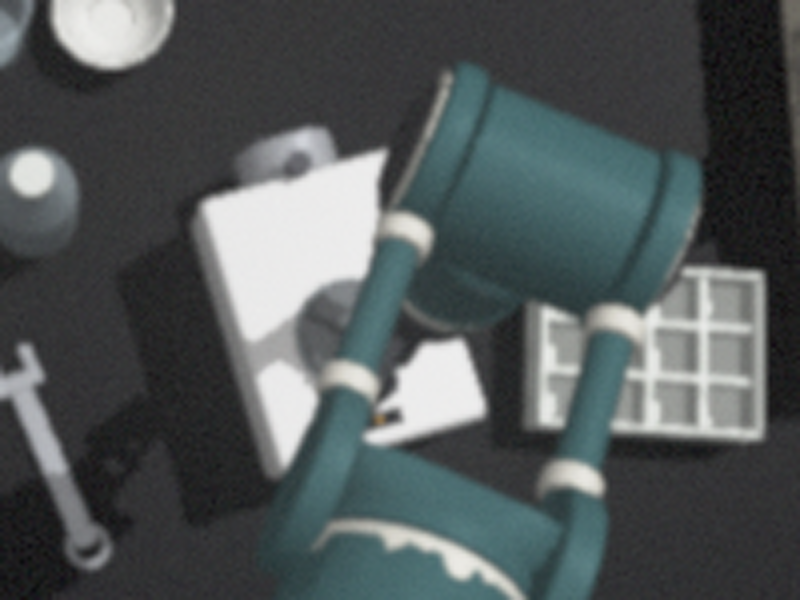

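The scene view shows the open fingertips at about (201,138) and (238,130), with the midpoint within 1 px of where the TCP projects. The calibration agrees, so I can descend.

>>> {"fn": "move_arm", "kwargs": {"rows": [{"xyz": [0,0,-1.5],"twist": [0,0,0],"hand": 1},{"xyz": [0,0,-3.0],"twist": [0,0,0],"hand": 1},{"xyz": [0,0,-4.5],"twist": [0,0,0],"hand": 1},{"xyz": [0,0,-6.0],"twist": [0,0,0],"hand": 1},{"xyz": [0,0,-7.5],"twist": [0,0,0],"hand": 1},{"xyz": [0,0,-8.5],"twist": [0,0,0],"hand": 1},{"xyz": [0,0,-9.0],"twist": [0,0,0],"hand": 1},{"xyz": [0,0,-9.0],"twist": [0,0,0],"hand": 1}]}}

```text
time: 5.2
ee_pos: [515.9, -214.8, 111.0]
tcp_rot: [0.865, 0.501, -0.0, -0.0]
contact_force: [0.7, 0.3, 0.3]
gripper_width: 85.6
```

```bash
python3 - <<'E'
from cell import readout, viewer
from h import *
import cv2
s=viewer.camera("scene"); o=readout.get_obs(); print(o["time"],o["ee_pos"],o["contact_force"],o["ft_torque"])
cv2.imwrite("pics/s2.png",cv2.resize(s["color"][90:210,150:290,::-1],None,fx=5,fy=5,interpolation=cv2.INTER_CUBIC))
E
```

```text
5.25 [ 516.21175502 -214.91812912  111.47698641] [-0.01709237  0.1547429   0.85509975] [ 0.00640955 -0.01390202 -0.03039889]
```

View pics/s2.png

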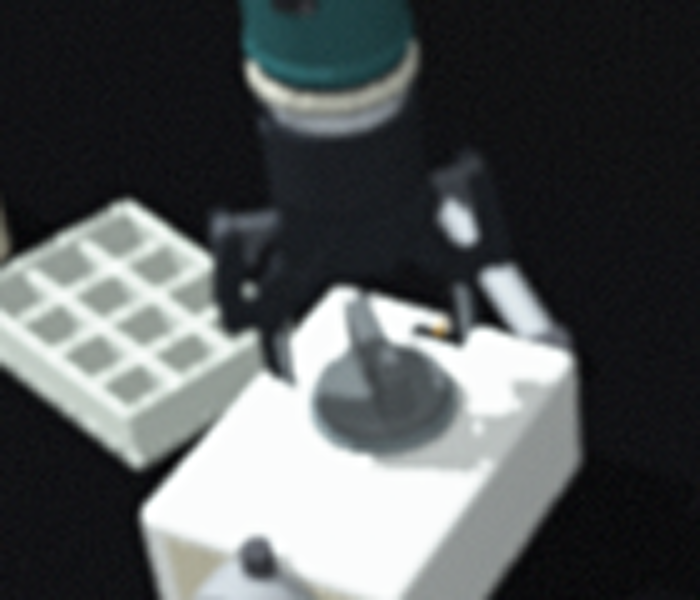

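The fingers straddle the bar, with tips at about (285,375) and (465,333) in the zoom and the bar midway between them. I'll close on it.

>>> {"fn": "move_arm", "kwargs": {"rows": [{"xyz": [0,0,0],"twist": [0,0,0],"hand": 0},{"xyz": [0,0,0],"twist": [0,0,0],"hand": 0},{"xyz": [0,0,0],"twist": [0,0,0],"hand": 0},{"xyz": [0,0,0],"twist": [0,0,0],"hand": 0},{"xyz": [0,0,0],"twist": [0,0,0],"hand": 0},{"xyz": [0,0,0],"twist": [0,0,0],"hand": 0},{"xyz": [0,0,0],"twist": [0,0,0],"hand": 0},{"xyz": [0,0,0],"twist": [0,0,0],"hand": 0}], "force": 60}}

```text
time: 6.25
ee_pos: [515.3, -214.4, 111.7]
tcp_rot: [0.865, 0.501, -0.0, -0.001]
contact_force: [-3.9, 1.9, 5.2]
gripper_width: 15.0
```

```bash
cat > st.py <<'E'
from cell import readout
import numpy as np
o=readout.get_obs(); q=o["tcp_rot"]
print("t",o["time"],"pos",o["ee_pos"].round(1),"jaw",round(np.degrees(2*np.arctan2(q[1],q[0]))-90,2),"F",o["contact_force"].round(1),"M",o["ft_torque"].round(3),"J6",round(o["joints"][5],3),"tau6",round(o["joint_torque"][5],3),"w",round(o["gripper_width"],1))
E
python3 st.py
```

```text
t 6.25 pos [ 515.3 -214.4  111.7] jaw -29.84 F [-3.9  1.9  5.2] M [0.333 0.603 0.054] J6 0.082 tau6 0.064 w 15.0
```

>>> {"fn": "move_arm", "kwargs": {"rows": [{"xyz": [0,0,0],"twist": [0,0,0],"hand": 0},{"xyz": [0,0,0],"twist": [0,0,0.09],"hand": 0},{"xyz": [0,0,0],"twist": [0,0,0.18],"hand": 0},{"xyz": [0,0,0],"twist": [0,0,0.28],"hand": 0},{"xyz": [0,0,0],"twist": [0,0,0.38],"hand": 0},{"xyz": [0,0,0],"twist": [0,0,0.48],"hand": 0},{"xyz": [0,0,0],"twist": [0,0,0.559],"hand": 0},{"xyz": [0,0,0],"twist": [0,0,0.559],"hand": 0}], "force": 100}}

```text
time: 7.25
ee_pos: [515.0, -214.2, 111.8]
tcp_rot: [0.693, 0.721, -0.0, -0.001]
contact_force: [-5.3, 2.7, 6.2]
gripper_width: 14.2
```

```bash
python3 st.py
```

```text
t 7.25 pos [ 515.  -214.2  111.8] jaw 2.21 F [-5.3  2.7  6.2] M [0.424 0.76  0.064] J6 -0.478 tau6 -0.168 w 14.2
```

>>> {"fn": "move_arm", "kwargs": {"rows": [{"xyz": [0,0,0],"twist": [0,0,0.07],"hand": 0},{"xyz": [0,0,0],"twist": [0,0,0.14],"hand": 0},{"xyz": [0,0,0],"twist": [0,0,0.21],"hand": 0},{"xyz": [0,0,0],"twist": [0,0,0.28],"hand": 0},{"xyz": [0,0,0],"twist": [0,0,0.35],"hand": 0},{"xyz": [0,0,0],"twist": [0,0,0.419],"hand": 0},{"xyz": [0,0,0],"twist": [0,0,0.419],"hand": 0},{"xyz": [0,0,0],"twist": [0,0,0.419],"hand": 0}]}}

```text
time: 8.25
ee_pos: [514.8, -214.3, 111.8]
tcp_rot: [0.529, 0.849, -0.0, -0.001]
contact_force: [-4.6, 1.8, 7.1]
gripper_width: 14.5
```

```bash
python3 st.py
```

```text
t 8.25 pos [ 514.8 -214.3  111.8] jaw 26.18 F [-4.6  1.8  7.1] M [ 0.423  0.902 -0.098] J6 -0.896 tau6 -0.06 w 14.5
```

>>> {"fn": "move_arm", "kwargs": {"rows": [{"xyz": [0,0,0],"twist": [0,0,0.07],"hand": 0},{"xyz": [0,0,0],"twist": [0,0,0.14],"hand": 0},{"xyz": [0,0,0],"twist": [0,0,0.21],"hand": 0},{"xyz": [0,0,0],"twist": [0,0,0.28],"hand": 0},{"xyz": [0,0,0],"twist": [0,0,0.35],"hand": 0},{"xyz": [0,0,0],"twist": [0,0,0.419],"hand": 0},{"xyz": [0,0,0],"twist": [0,0,0.419],"hand": 0},{"xyz": [0,0,0],"twist": [0,0,0.419],"hand": 0}]}}

```text
time: 9.25
ee_pos: [514.6, -214.4, 111.8]
tcp_rot: [0.34, 0.94, -0.0, -0.002]
contact_force: [-7.1, 2.0, 7.6]
gripper_width: 14.6
```

```bash
python3 st.py
```

```text
t 9.25 pos [ 514.6 -214.4  111.8] jaw 50.19 F [-7.1  2.   7.6] M [ 0.368  1.021 -0.048] J6 -1.315 tau6 -0.059 w 14.6
```

>>> {"fn": "move_arm", "kwargs": {"rows": [{"xyz": [-0.05,0.02,0],"twist": [0,0,0.07],"hand": 0},{"xyz": [-0.1,0.04,0],"twist": [0,0,0.14],"hand": 0},{"xyz": [-0.15,0.05,0.0],"twist": [0,0,0.21],"hand": 0},{"xyz": [-0.15,0.05,0],"twist": [0,0,0.28],"hand": 0},{"xyz": [-0.15,0.05,0],"twist": [0,0,0.35],"hand": 0},{"xyz": [-0.15,0.05,0],"twist": [0,0,0.419],"hand": 0},{"xyz": [-0.15,0.05,0],"twist": [0,0,0.419],"hand": 0},{"xyz": [-0.15,0.05,0],"twist": [0,0,0.419],"hand": 0}]}}

```text
time: 10.25
ee_pos: [514.3, -214.4, 111.8]
tcp_rot: [0.139, 0.99, 0.0, -0.0]
contact_force: [-3.0, 0.3, 4.9]
gripper_width: 14.8
```

```bash
python3 st.py
```

```text
t 10.25 pos [ 514.3 -214.4  111.8] jaw 74.04 F [-3.   0.3  4.9] M [ 0.12   0.616 -0.787] J6 -1.732 tau6 -0.808 w 14.8
```

Mz jumps to -0.79 N·m, which is consistent with the end stop. I'll confirm that it stays steady while turning further.

>>> {"fn": "move_arm", "kwargs": {"rows": [{"xyz": [0,0,0],"twist": [0,0,0.07],"hand": 0},{"xyz": [0,0,0],"twist": [0,0,0.14],"hand": 0},{"xyz": [0,0,0],"twist": [0,0,0.21],"hand": 0},{"xyz": [0,0,0],"twist": [0,0,0.26],"hand": 0},{"xyz": [0,0,0],"twist": [0,0,0.26],"hand": 0},{"xyz": [0,0,0],"twist": [0,0,0.26],"hand": 0},{"xyz": [0,0,0],"twist": [0,0,0.26],"hand": 0},{"xyz": [0,0,0],"twist": [0,0,0.26],"hand": 0}]}}

```text
time: 11.25
ee_pos: [514.3, -214.6, 111.8]
tcp_rot: [0.009, 1.0, -0.0, -0.0]
contact_force: [-3.2, -0.7, 5.5]
gripper_width: 14.4
```

```bash
python3 st.py;python3 - <<'E'
from cell import readout, viewer
import cv2,pickle
s=viewer.camera("scene");pickle.dump(s,open("stop.pkl","wb"))
cv2.imwrite("pics/s3.png",cv2.resize(s["color"][90:210,150:290,::-1],None,fx=5,fy=5,interpolation=cv2.INTER_CUBIC))
E
```

```text
t 11.25 pos [ 514.3 -214.6  111.8] jaw 88.93 F [-3.2 -0.7  5.5] M [-0.008  0.702 -0.906] J6 -1.992 tau6 -0.908 w 14.4
```

View pics/s3.png

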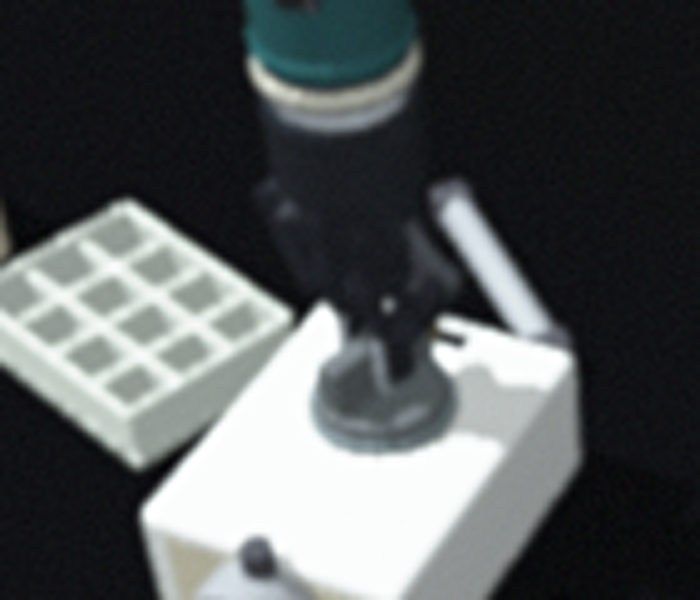

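The torque stays at 0.8–0.9 N·m while the bar turns another 15°, so this is the stop and the clutch is slipping. Next I reverse in small steps to find where the load disappears.

>>> {"fn": "move_arm", "kwargs": {"rows": [{"xyz": [0,0,0],"twist": [0,0,-0.035],"hand": 0},{"xyz": [0,0,0],"twist": [0,0,-0.07],"hand": 0},{"xyz": [0,0,0],"twist": [0,0,-0.07],"hand": 0},{"xyz": [0,0,0],"twist": [0,0,-0.07],"hand": 0},{"xyz": [0,0,0],"twist": [0,0,-0.07],"hand": 0},{"xyz": [0,0,0],"twist": [0,0,-0.07],"hand": 0},{"xyz": [0,0,0],"twist": [0,0,-0.07],"hand": 0},{"xyz": [0,0,0],"twist": [0,0,-0.07],"hand": 0}]}}

```text
time: 12.3
ee_pos: [514.3, -214.5, 111.8]
tcp_rot: [0.042, 0.999, -0.0, -0.0]
contact_force: [-3.4, 0.2, 5.9]
gripper_width: 14.4
```

```bash
python3 st.py
```

```text
t 12.3 pos [ 514.3 -214.5  111.8] jaw 85.13 F [-3.4  0.2  5.9] M [0.061 0.618 0.309] J6 -1.924 tau6 0.308 w 14.4
```

>>> {"fn": "move_arm", "kwargs": {"rows": [{"xyz": [0,0,0],"twist": [0,0,-0.035],"hand": 0},{"xyz": [0,0,0],"twist": [0,0,-0.07],"hand": 0},{"xyz": [0,0,0],"twist": [0,0,-0.07],"hand": 0},{"xyz": [0,0,0],"twist": [0,0,-0.07],"hand": 0},{"xyz": [0,0,0],"twist": [0,0,-0.07],"hand": 0},{"xyz": [0,0,0],"twist": [0,0,-0.07],"hand": 0},{"xyz": [0,0,0],"twist": [0,0,-0.07],"hand": 0},{"xyz": [0,0,0],"twist": [0,0,-0.07],"hand": 0}]}}

```text
time: 13.3
ee_pos: [514.3, -214.5, 111.8]
tcp_rot: [0.078, 0.997, -0.0, -0.0]
contact_force: [-3.1, -0.7, 5.9]
gripper_width: 14.3
```

```bash
python3 st.py
```

```text
t 13.3 pos [ 514.3 -214.5  111.8] jaw 81.06 F [-3.1 -0.7  5.9] M [ 0.076  0.592 -0.024] J6 -1.854 tau6 -0.018 w 14.3
```

>>> {"fn": "move_arm", "kwargs": {"rows": [{"xyz": [0,0,0],"twist": [0,0,-0.035],"hand": 0},{"xyz": [0,0,0],"twist": [0,0,-0.07],"hand": 0},{"xyz": [0,0,0],"twist": [0,0,-0.07],"hand": 0},{"xyz": [0,0,0],"twist": [0,0,-0.07],"hand": 0},{"xyz": [0,0,0],"twist": [0,0,-0.07],"hand": 0},{"xyz": [0,0,0],"twist": [0,0,-0.07],"hand": 0},{"xyz": [0,0,0],"twist": [0,0,-0.07],"hand": 0},{"xyz": [0,0,0],"twist": [0,0,-0.07],"hand": 0}]}}

```text
time: 14.3
ee_pos: [514.3, -214.5, 111.8]
tcp_rot: [0.113, 0.994, -0.0, -0.0]
contact_force: [-3.2, 0.0, 6.3]
gripper_width: 14.6
```

```bash
python3 st.py
```

```text
t 14.3 pos [ 514.3 -214.5  111.8] jaw 77.05 F [-3.2  0.   6.3] M [ 0.073  0.585 -0.074] J6 -1.784 tau6 -0.037 w 14.6
```

>>> {"fn": "move_arm", "kwargs": {"rows": [{"xyz": [0,0,0],"twist": [0,0,-0.035],"hand": 0},{"xyz": [0,0,0],"twist": [0,0,-0.07],"hand": 0},{"xyz": [0,0,0],"twist": [0,0,-0.07],"hand": 0},{"xyz": [0,0,0],"twist": [0,0,-0.07],"hand": 0},{"xyz": [0,0,0],"twist": [0,0,-0.07],"hand": 0},{"xyz": [0,0,0],"twist": [0,0,-0.07],"hand": 0},{"xyz": [0,0,0],"twist": [0,0,-0.07],"hand": 0},{"xyz": [0,0,0],"twist": [0,0,-0.07],"hand": 0}]}}

```text
time: 15.3
ee_pos: [514.4, -214.5, 111.8]
tcp_rot: [0.148, 0.989, -0.0, -0.0]
contact_force: [-3.3, 0.6, 5.8]
gripper_width: 14.7
```

```bash
python3 st.py
```

```text
t 15.3 pos [ 514.4 -214.5  111.8] jaw 73.02 F [-3.3  0.6  5.8] M [ 0.093  0.526 -0.12 ] J6 -1.713 tau6 -0.111 w 14.7
```

>>> {"fn": "move_arm", "kwargs": {"rows": [{"xyz": [0,0,0],"twist": [0,0,-0.035],"hand": 0},{"xyz": [0,0,0],"twist": [0,0,-0.07],"hand": 0},{"xyz": [0,0,0],"twist": [0,0,-0.07],"hand": 0},{"xyz": [0,0,0],"twist": [0,0,-0.07],"hand": 0},{"xyz": [0,0,0],"twist": [0,0,-0.07],"hand": 0},{"xyz": [0,0,0],"twist": [0,0,-0.07],"hand": 0},{"xyz": [0,0,0],"twist": [0,0,-0.07],"hand": 0},{"xyz": [0,0,0],"twist": [0,0,-0.07],"hand": 0}]}}

```text
time: 16.3
ee_pos: [514.4, -214.4, 111.8]
tcp_rot: [0.182, 0.983, -0.0, -0.0]
contact_force: [-4.1, 0.0, 5.2]
gripper_width: 14.6
```

```bash
python3 st.py
```

```text
t 16.3 pos [ 514.4 -214.4  111.8] jaw 69.0 F [-4.1  0.   5.2] M [ 0.122  0.54  -0.129] J6 -1.643 tau6 -0.168 w 14.6
```

>>> {"fn": "move_arm", "kwargs": {"rows": [{"xyz": [0,0,0],"twist": [0,0,-0.035],"hand": 0},{"xyz": [0,0,0],"twist": [0,0,-0.07],"hand": 0},{"xyz": [0,0,0],"twist": [0,0,-0.07],"hand": 0},{"xyz": [0,0,0],"twist": [0,0,-0.07],"hand": 0},{"xyz": [0,0,0],"twist": [0,0,-0.07],"hand": 0},{"xyz": [0,0,0],"twist": [0,0,-0.07],"hand": 0},{"xyz": [0,0,0],"twist": [0,0,-0.07],"hand": 0},{"xyz": [0,0,0],"twist": [0,0,-0.07],"hand": 0}]}}

```text
time: 17.3
ee_pos: [514.4, -214.4, 111.8]
tcp_rot: [0.217, 0.976, -0.0, -0.0]
contact_force: [-3.5, 0.1, 5.9]
gripper_width: 14.5
```

```bash
python3 st.py
```

```text
t 17.3 pos [ 514.4 -214.4  111.8] jaw 64.98 F [-3.5  0.1  5.9] M [ 0.101  0.563 -0.235] J6 -1.573 tau6 -0.227 w 14.5
```

>>> {"fn": "move_arm", "kwargs": {"rows": [{"xyz": [0,0,0],"twist": [0,0,-0.035],"hand": 0},{"xyz": [0,0,0],"twist": [0,0,-0.07],"hand": 0},{"xyz": [0,0,0],"twist": [0,0,-0.07],"hand": 0},{"xyz": [0,0,0],"twist": [0,0,-0.07],"hand": 0},{"xyz": [0,0,0],"twist": [0,0,-0.07],"hand": 0},{"xyz": [0,0,0],"twist": [0,0,-0.07],"hand": 0},{"xyz": [0,0,0],"twist": [0,0,-0.07],"hand": 0},{"xyz": [0,0,0],"twist": [0,0,-0.07],"hand": 0}]}}

```text
time: 18.3
ee_pos: [514.4, -214.3, 111.8]
tcp_rot: [0.25, 0.968, -0.0, -0.0]
contact_force: [-2.9, 0.8, 5.5]
gripper_width: 14.2
```

```bash
python3 st.py
```

```text
t 18.3 pos [ 514.4 -214.3  111.8] jaw 61.06 F [-2.9  0.8  5.5] M [0.19  0.448 0.334] J6 -1.504 tau6 0.331 w 14.2
```

>>> {"fn": "move_arm", "kwargs": {"rows": [{"xyz": [0,0,0],"twist": [0,0,-0.035],"hand": 0},{"xyz": [0,0,0],"twist": [0,0,-0.07],"hand": 0},{"xyz": [0,0,0],"twist": [0,0,-0.07],"hand": 0},{"xyz": [0,0,0],"twist": [0,0,-0.07],"hand": 0},{"xyz": [0,0,0],"twist": [0,0,-0.07],"hand": 0},{"xyz": [0,0,0],"twist": [0,0,-0.07],"hand": 0},{"xyz": [0,0,0],"twist": [0,0,-0.07],"hand": 0},{"xyz": [0,0,0],"twist": [0,0,-0.07],"hand": 0}]}}

```text
time: 19.3
ee_pos: [514.4, -214.3, 111.8]
tcp_rot: [0.284, 0.959, -0.0, -0.0]
contact_force: [-2.7, 0.6, 5.6]
gripper_width: 14.5
```

```bash
python3 st.py
```

```text
t 19.3 pos [ 514.4 -214.3  111.8] jaw 56.99 F [-2.7  0.6  5.6] M [0.163 0.494 0.016] J6 -1.434 tau6 -0.011 w 14.5
```

>>> {"fn": "move_arm", "kwargs": {"rows": [{"xyz": [0,0,0],"twist": [0,0,-0.035],"hand": 0},{"xyz": [0,0,0],"twist": [0,0,-0.07],"hand": 0},{"xyz": [0,0,0],"twist": [0,0,-0.07],"hand": 0},{"xyz": [0,0,0],"twist": [0,0,-0.07],"hand": 0},{"xyz": [0,0,0],"twist": [0,0,-0.07],"hand": 0},{"xyz": [0,0,0],"twist": [0,0,-0.07],"hand": 0},{"xyz": [0,0,0],"twist": [0,0,-0.07],"hand": 0},{"xyz": [0,0,0],"twist": [0,0,-0.07],"hand": 0}]}}

```text
time: 20.3
ee_pos: [514.5, -214.3, 111.8]
tcp_rot: [0.317, 0.948, -0.0, 0.0]
contact_force: [-2.9, 1.1, 5.8]
gripper_width: 14.1
```

```bash
python3 st.py
```

```text
t 20.3 pos [ 514.5 -214.3  111.8] jaw 52.98 F [-2.9  1.1  5.8] M [ 0.213  0.436 -0.052] J6 -1.364 tau6 -0.029 w 14.1
```

The torque repeats every 24°, with peaks at jaw angles 85.1° and 61.1° just past clicks 0 and 1. That puts the detents at about 87.3 − 24k degrees, and click 5 at about −32.7°. I'll sample just past clicks 2, 3 and 4, where I expect about +0.33 each time.

>>> {"fn": "move_arm", "kwargs": {"rows": [{"xyz": [0,0,0],"twist": [0,0,-0.05],"hand": 0},{"xyz": [0,0,0],"twist": [0,0,-0.11],"hand": 0},{"xyz": [0,0,0],"twist": [0,0,-0.17],"hand": 0},{"xyz": [0,0,0],"twist": [0,0,-0.23],"hand": 0},{"xyz": [0,0,0],"twist": [0,0,-0.279],"hand": 0},{"xyz": [0,0,0],"twist": [0,0,-0.279],"hand": 0},{"xyz": [0,0,0],"twist": [0,0,-0.279],"hand": 0},{"xyz": [0,0,0],"twist": [0,0,-0.279],"hand": 0}]}}

```text
time: 21.3
ee_pos: [514.6, -214.2, 111.8]
tcp_rot: [0.446, 0.895, -0.0, 0.0]
contact_force: [-3.1, 1.3, 5.1]
gripper_width: 14.4
```

```bash
python3 st.py
```

```text
t 21.3 pos [ 514.6 -214.2  111.8] jaw 37.06 F [-3.1  1.3  5.1] M [0.275 0.401 0.36 ] J6 -1.085 tau6 0.332 w 14.4
```

>>> {"fn": "move_arm", "kwargs": {"rows": [{"xyz": [0,0,0],"twist": [0,0,-0.08],"hand": 0},{"xyz": [0,0,0],"twist": [0,0,-0.16],"hand": 0},{"xyz": [0,0,0],"twist": [0,0,-0.24],"hand": 0},{"xyz": [0,0,0],"twist": [0,0,-0.32],"hand": 0},{"xyz": [0,0,0],"twist": [0,0,-0.38],"hand": 0},{"xyz": [0,0,0],"twist": [0,0,-0.419],"hand": 0},{"xyz": [0,0,0],"twist": [0,0,-0.419],"hand": 0},{"xyz": [0,0,0],"twist": [0,0,-0.419],"hand": 0}]}}

```text
time: 22.3
ee_pos: [514.8, -214.1, 111.8]
tcp_rot: [0.622, 0.783, 0.0, 0.0]
contact_force: [-2.0, 1.7, 5.7]
gripper_width: 14.1
```

```bash
python3 st.py
```

```text
t 22.3 pos [ 514.8 -214.1  111.8] jaw 13.08 F [-2.   1.7  5.7] M [0.307 0.263 0.331] J6 -0.667 tau6 0.329 w 14.1
```

>>> {"fn": "move_arm", "kwargs": {"rows": [{"xyz": [0,0,0],"twist": [0,0,-0.08],"hand": 0},{"xyz": [0,0,0],"twist": [0,0,-0.16],"hand": 0},{"xyz": [0,0,0],"twist": [0,0,-0.24],"hand": 0},{"xyz": [0,0,0],"twist": [0,0,-0.32],"hand": 0},{"xyz": [0,0,0],"twist": [0,0,-0.38],"hand": 0},{"xyz": [0,0,0],"twist": [0,0,-0.419],"hand": 0},{"xyz": [0,0,0],"twist": [0,0,-0.419],"hand": 0},{"xyz": [0,0,0],"twist": [0,0,-0.419],"hand": 0}]}}

```text
time: 23.3
ee_pos: [515.0, -214.2, 111.8]
tcp_rot: [0.771, 0.637, 0.0, 0.0]
contact_force: [-1.0, 1.8, 5.1]
gripper_width: 14.2
```

```bash
python3 st.py
```

```text
t 23.3 pos [ 515.  -214.2  111.8] jaw -10.91 F [-1.   1.8  5.1] M [0.339 0.217 0.317] J6 -0.249 tau6 0.321 w 14.2
```

Clicks 2, 3 and 4 all read as predicted. The next move goes to click 5.

>>> {"fn": "move_arm", "kwargs": {"rows": [{"xyz": [0,0,0],"twist": [0,0,-0.08],"hand": 0},{"xyz": [0,0,0],"twist": [0,0,-0.16],"hand": 0},{"xyz": [0,0,0],"twist": [0,0,-0.24],"hand": 0},{"xyz": [0,0,0],"twist": [0,0,-0.32],"hand": 0},{"xyz": [0,0,0],"twist": [0,0,-0.36],"hand": 0},{"xyz": [0,0,0],"twist": [0,0,-0.38],"hand": 0},{"xyz": [0,0,0],"twist": [0,0,-0.38],"hand": 0},{"xyz": [0,0,0],"twist": [0,0,-0.38],"hand": 0}]}}

```text
time: 24.3
ee_pos: [515.2, -214.4, 111.8]
tcp_rot: [0.878, 0.479, 0.001, 0.0]
contact_force: [0.2, 0.8, 6.1]
gripper_width: 14.6
```

```bash
python3 st.py
```

```text
t 24.3 pos [ 515.2 -214.4  111.8] jaw -32.77 F [0.2 0.8 6.1] M [ 0.252  0.051 -0.185] J6 0.133 tau6 -0.169 w 14.6
```

>>> {"fn": "move_arm", "kwargs": {"rows": [{"xyz": [0,0,0],"twist": [0,0,-0.015],"hand": 0},{"xyz": [0,0,0],"twist": [0,0,-0.015],"hand": 0},{"xyz": [0,0,0],"twist": [0,0,-0.015],"hand": 0},{"xyz": [0,0,0],"twist": [0,0,-0.015],"hand": 1},{"xyz": [0,0,0],"twist": [0,0,-0.015],"hand": 1},{"xyz": [0,0,0],"twist": [0,0,-0.015],"hand": 1},{"xyz": [0,0,0],"twist": [0,0,-0.015],"hand": 1},{"xyz": [0,0,0],"twist": [0,0,-0.015],"hand": 1}]}}

```text
time: 25.3
ee_pos: [514.4, -214.3, 111.2]
tcp_rot: [0.881, 0.472, -0.0, -0.0]
contact_force: [0.0, 0.2, 0.5]
gripper_width: 85.4
```

```bash
python3 st.py
```

```text
t 25.3 pos [ 514.4 -214.3  111.2] jaw -33.63 F [0.  0.2 0.5] M [ 0.034 -0.062 -0.003] J6 0.148 tau6 -0.0 w 85.4
```

Released, with zero force. Now straight up, then swing clear so I can look at the pin.

>>> {"fn": "move_arm", "kwargs": {"rows": [{"xyz": [0,0,1],"twist": [0,0,0],"hand": 1},{"xyz": [0,0,2.5],"twist": [0,0,0],"hand": 1},{"xyz": [0,0,4.5],"twist": [0,0,0],"hand": 1},{"xyz": [0,0,7],"twist": [0,0,0],"hand": 1},{"xyz": [0,0,9.5],"twist": [0,0,0],"hand": 1},{"xyz": [0,0,12],"twist": [0,0,0],"hand": 1},{"xyz": [0,0,12],"twist": [0,0,0],"hand": 1},{"xyz": [0,0,12],"twist": [0,0,0],"hand": 1}]}}

```text
time: 26.3
ee_pos: [514.2, -214.2, 231.1]
tcp_rot: [0.881, 0.472, -0.0, -0.0]
contact_force: [0.0, 0.7, -0.5]
gripper_width: 85.5
```

>>> {"fn": "move_arm", "kwargs": {"rows": [{"xyz": [-1,5,0],"twist": [0,0,0.08],"hand": 1},{"xyz": [-2,10,0],"twist": [0,0,0.16],"hand": 1},{"xyz": [-3,15,0],"twist": [0,0,0.24],"hand": 1},{"xyz": [-4,20,0],"twist": [0,0,0.32],"hand": 1},{"xyz": [-5,25,0],"twist": [0,0,0.4],"hand": 1},{"xyz": [-6,30,0],"twist": [0,0,0.48],"hand": 1},{"xyz": [-7,35,0],"twist": [0,0,0.56],"hand": 1},{"xyz": [-7,35,0],"twist": [0,0,0.56],"hand": 1}]}}

```text
time: 27.3
ee_pos: [442.7, 138.3, 229.7]
tcp_rot: [0.715, 0.699, -0.001, -0.001]
contact_force: [-0.1, -1.2, -1.1]
gripper_width: 85.8
```

```bash
python3 st.py; python3 - <<'E'
from cell import viewer
import cv2,pickle,numpy as np
from h import *
t=viewer.camera("top"); s=viewer.camera("scene"); t0,s0=pickle.load(open("shots0.pkl","rb")); st=pickle.load(open("stop.pkl","rb"))
pickle.dump((t,s),open("end.pkl","wb"))
def brass(p,x0,y0,x1,y1):
    c=p["color"][y0:y1,x0:x1].astype(float); w=np.clip(c[:,:,0]-c[:,:,2]-25,0,None)
    yy,xx=np.mgrid[y0:y1,x0:x1]; return np.array([(w*xx).sum(),(w*yy).sum()])/max(w.sum(),1e-9),w.sum()
def iny(p,uv,yaw=0.248,c=(536,-209.5)):
    X=at_z(p,uv,98)[:2]-c; return -np.sin(yaw)*X[0]+np.cos(yaw)*X[1]
for n,p,b in(("top start",t0,(355,238,374,250)),("top end",t,(355,238,374,250)),("scene start",s0,(228,150,246,162)),("scene stop",st,(228,150,246,162)),("scene end",s,(228,150,246,162)),
  ("twin top start",t0,(190,225,212,240)),("twin top end",t,(190,225,212,240)),("twin sc start",s0,(362,238,385,256)),("twin sc end",s,(362,238,385,256))):
    uv,w=brass(p,*b); print(n,uv.round(2),round(w),"y",round(iny(p,uv),2))
im=[cv2.resize(p["color"][145:180,210:255,::-1],None,fx=8,fy=8,interpolation=cv2.INTER_CUBIC) for p in(s0,s)]
im2=[cv2.resize(p["color"][205:255,330:385,::-1],None,fx=6.545,fy=6,interpolation=cv2.INTER_CUBIC) for p in(t0,t)]
print(im[0].shape,im2[0].shape)
cv2.imwrite("pics/cmp.png",np.vstack([np.hstack(im),np.hstack(im2)]))
cv2.imwrite("pics/end.png",s["color"][:,:,::-1])
E
```

```text
t 27.3 pos [442.7 138.3 229.7] jaw -1.24 F [-0.1 -1.2 -1.1] M [ 0.017 -0.019  0.035] J6 0.27 tau6 0.082 w 85.8
top start [364.56 244.51] 86 y -1.32
top end [364.28 244.62] 39 y -0.51
scene start [237.24 155.65] 127 y 1.55
scene stop [0. 0.] 0 y -1428.32
scene end [237.47 155.74] 129 y 2.31
twin top start [200.54 232.83] 48 y 423.7
twin top end [0. 0.] 0 y 836.42
twin sc start [371.98 246.5 ] 454 y 425.32
twin sc end [371.98 246.52] 453 y 425.33
(280, 360, 3) (300, 360, 3)
```

View pics/cmp.png

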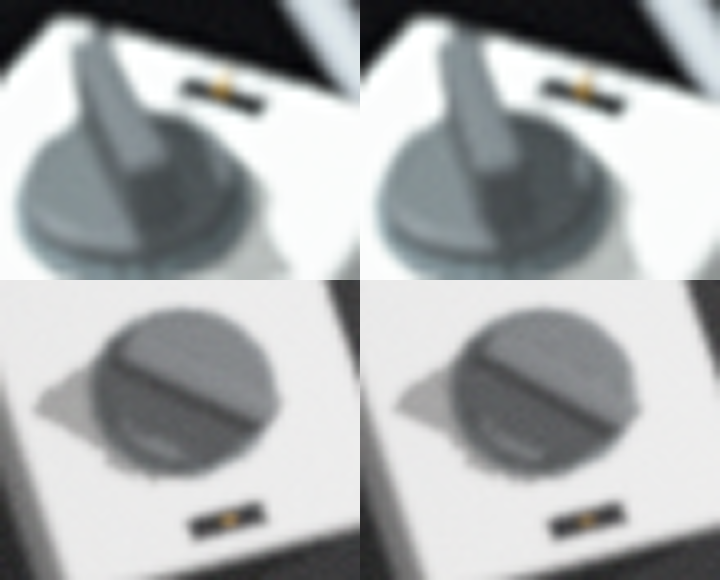

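View pics/end.png

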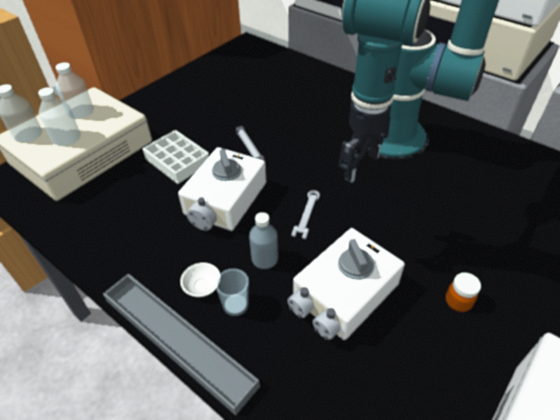

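Both views show the pin +0.8 mm from its start, which is one click. That fits: turning back took 4 clicks, so it started on click 4 and should now be on 5. The twin's pin hasn't moved and nothing else has been disturbed, so I'll hand in.

```bash
python3 -c "
from cell import close_job
print(close_job())"
```

```text
the job is handed in; nothing more can be done
None
```

The one-head pump's dial should now be on click five. I turned it back to its anticlockwise stop, then five clicks clockwise, and let go. The job was handed in after about 27 s of the 72 s allowed, and it reported no verdict.

- **Stop:** The torque jumped to 0.8–0.9 N·m and stayed there through a further 15° of turning. That was the clutch slipping, so this was the end stop.
- **Clicks:** Turning back, the torque repeated every 24°. It peaked at about +0.31 to +0.36 N·m just past each of clicks 0 to 4, and I let go inside the fifth one. These peaks were higher than the 0.15 N·m quoted for a click, but well below the clutch's slip torque.
- **Pin:** In both cameras the one-head pump's pin ended about 0.8 mm (one click) from where it started. The dial turned back about four clicks before the stop, so it started on click 4 and is now on 5. The two cameras disagree on the pin's absolute position (−0.5 mm and +2.3 mm, target +1.0 mm) because of calibration, so only the change is reliable.
- **Not seen:** The gripper hid the pin while the dial was at the stop, so click 0 rests on the torque reading alone.
- **Two-head pump and bystanders:** In the scene camera the two-head pump's pin moved 0.02 px, which is nothing. My top-view check of it found no pin at the end. The other things on the bench look undisturbed, and the gripper was open and clear.

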